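Shut the sliding lid of a light-shield tube box

ROBOT

A 6-joint arm with a two-finger parallel gripper is mounted at the origin on the work surface. World frame = base frame: x ahead of the robot, y to its left, z up, the work surface at z = 0. Lengths are in m, angles in degrees, forces in N, time in s.
With the tool pointing down it reaches from about 0.4 to 0.825 m from the base axis. Payload 7 kg.
Tool frame: the origin (TCP) lies midway between the tips of the shut fingers; the grasp point (between the pads) lies 19 mm behind it (r.hold_point_z is the distance from the TCP to the grasp point, in m); x points along the fingers, y is the direction in which the jaws open and shut, and the axes are right-handed (so a half turn about x gives the same grasp; the last joint's range is limited). The gripper opens to 88 mm and grips with 3 to 60 N. Pads are 19 mm wide; open, the fingers measure 130 mm over their backs; the gripper's body (78 mm by 193 mm) begins 47 mm behind the grasp point.
Start: joints at [-51.503, 20.546, 0.682, 0, -70.136, -16.507], TCP at [0.253, -0.626, 0.227] pointing down, gripper open.
Joint ranges: [-176.03, 176.03], [-82.01, 121.73], [-58.28, 71.71], [-173.87, 95.51], [-174.79, -0.11], [-173.66, 173.66]. Speed limits (degrees/s): [136.94, 136.94, 172.46, 180, 180, 180].

INTERFACE

Orientations are given as [roll, pitch, yaw] about the fixed x, y, z axes, in that order (R = Rz(yaw) Ry(pitch) Rx(roll)).
In Python, from plant import r, viewer, order gives the robot as it stands. The module is installed in compiled form; this text tells all that it offers.
- The arm moves only by the shell command python3 -m creep 'ROWS' [FORCE]. ROWS is JSON, a list of rows, each an object of numbers: "ax", "ay", "az": the turn, a rotation vector about the tool's x, y, z in degrees; "tx", "ty", "tz": the shift along the tool's x, y, z in m; "fingers": the finger opening in m, from 0 to 0.0876. A call has 1 to 5 rows; each row is the pose to reach, as a shift and turn from the pose commanded when the call began, along the tool's axes at that moment; what a row does not reach only later rows make up. A row lasts 1/10 s, in which the tool goes at most 50 mm and 8.59 degrees, less where a joint would pass 70% of its speed; a pose out of reach is approached as far as the arm can. A call with a gripper value outside its range is refused whole. The fingers move at their own pace and stop on an object; FORCE is the grip in N (left out, the last holds). Time passes only in rows, so rows that repeat a pose let the fingers close. It gives the time, the measured TCP pose, the force and the opening at its end, in the units of the state.
- r.get_state(): the state, without advancing time (a new reading comes with each control period).
- viewer.capture(name): name is "side" or "top" or "wrist"; returns a dict with "pixels" (420x560x3 uint8, blue, green, red), "depth" (420x560 float32, m along the optical axis (not along the pixel's ray), 0 where there is no reading), "fx", "fy", "cx", "cy" (pixels), "rvec" (rotation vector, rad) and "tvec" (3), from world to camera coordinates, as OpenCV has them; the wrist camera has in their place "T_tool_cam" (4x4, takes a point from camera to tool coordinates, whose origin is the TCP and whose axes are the tool frame's). Camera axes: x right, y down, z forward; pixel columns grow to the right and rows downward; lengths in m; the calibration is good to about 2 mm. The wrist camera is an equidistant fisheye: a pixel r from the principal point sees the ray r / f radians off the axis. A picture is of the moment at which its call begins: read the wrist's pose just before it.
- order.close_job(): hands the job in, once; it reports no verdict.
The state is a dict: "time_s": time; "joints": joint angles; "qd": joint speeds; "joint_torque": joint torques, N m; "tcp_pos": TCP position; "eef_rot": TCP orientation; "contact_force": force on the tool from outside, world axes, zero at the start; "moment": the same for the moment, N m; "gripper_width": finger opening in m.
Only numpy, scipy, OpenCV 4.12 (cv2) and the standard library are available. Lean on these libraries where they do the work, as an engineer would, in place of code of your own. Each camera call takes 0.05 s, during which the arm holds its last target.

TASK

Close the dark grey tube box so that the light-sensitive tubes in it are kept dark: pick up the amber lid from the bench, start its arrow end in the grooves at the box's open end, and slide it in, pushing it over the little ridge until it snaps down fully home against the end stop; then let go, leaving the box standing in its holder. Work by feel: the box shifts in its holder and the ridge needs a firm push, but do not force a lid that jams, never press it against the end stop harder than 18 N, and leave the tube rack, the jar and the tip box where they are.

Things in the scene. Friction and masses are not known exactly. Their poses are not given: they have to be found in the camera images.
- lid_bar (a point): Loose amber lid, 0.07 kg, lying on the bench: plate 100 x 76 x 6 mm (x, y, z), pull bar across its middle, 10 mm thick (x), 46 long (y), 20 tall. Point: the bar's centre, 16 mm above the plate's underside, 10 below the bar's top. x points to the leading (white arrow) end, bevelled below (3.5 mm high, 5 long); z up. Under the plate a cross groove, 4.6 mm wide, 3.5 deep, 40.7 mm ahead of the bar.
- lightbox: Dark grey tube box, 104 x 94 mm (x, y), 68 high, 1.2 kg, open on top (tubes in it stay below 54 mm), standing loose in the holder: a push of about 3 to 6 N slides it. Origin: centre of its underside; x is the way the lid closes, z up. The lid's edges run in grooves along both long sides. Lid fully home, in the box's frame: bar centre at x -2, y 0, z 72 mm, arrow towards +x.
- holder: Light metal tray fixed to the bench: floor 3 mm thick (the box stands on it), rim 39 mm high round the box, with 4 to 15 mm of free play ahead of the box (+x) and about 2 mm at each side. Origin: centre of its underside; axes about as the box's. Pushing the lid against the ridge first slides the box forward until the rim braces it; only then does the lid go over the ridge.
- box_mouth (a point): Middle of the box's open end (box x -52 mm), at the height of the ledges (56 mm above its underside) that carry the lid's side edges; axes as the box. In the box's frame: ledges from x -52, inner edges at y +-34 mm; groove walls at y +-39 (1 mm play each side), flared outward from x -38 to -52; lips above the lid, underside at 63.5 mm (1.5 mm play), from x -28, flared upward from x -28 to -40.
- box_ridge (a point): Crest of the snap ridge, a pale bar 48 mm long across the box (box x 38.7 mm), 3 mm above the ledges, on a springy tongue that yields downward against 10 to 14 N. The lid's bevel meets it about 9 mm before home; pushing over it takes about 8 to 15 N along the box; it springs up into the lid's groove about 2.5 mm before home and the push then drops.
- end_stop: Origin: the foot of the upright end stop's face (box x 48 mm), 56 mm above its underside, axes as the box. The lid's leading end rests against it, or within 1.5 mm of it, when home. The stop is rigid and 12 mm high.
- tube_rack: Cyan tube rack with tubes, 70 x 150 mm, 43 mm high, loose bystander; origin under its centre.
- jar: Jar with a brass lid, 67 mm wide, 82 mm high, loose bystander; origin under its centre.
- tip_box: Pale pipette-tip box with a navy top, 85 x 120 mm, 54 mm high, loose bystander; origin under its centre.
There are look-alikes about, which are no part of the job. What is meant by the part that bears lid_bar is not yellow, and is the larger of those in its own colour.

How it is judged (in metres and radians):
On the way:
1. the lid lies level in the grooves, slid part of the way in (x of lid_bar in the frame of lightbox between -0.07 and -0.006 m and y of lid_bar in the frame of lightbox between -0.003 and 0.003 m and z of lid_bar in the frame of lightbox between 0.069 and 0.0755 m and angle between the x axis of lid_bar and the x axis of lightbox, either way round below 0.08 rad), for 0.05 s.
At the end, for the whole second after the job is handed in: The lid lies in the box's grooves, snapped over the ridge: within 1.5 mm of the end stop, within 3 mm sideways, flat on the ledges within 1.5 mm, aligned within 0.06 rad, released and at rest. The box stands flat in its holder. The tube rack, jar and tip box are within 15 mm of their places (x of lid_bar in the frame of lightbox between -0.0035 and 0 m and y of lid_bar in the frame of lightbox between -0.003 and 0.003 m and z of lid_bar in the frame of lightbox between 0.0705 and 0.0735 m and angle between the x axis of lid_bar and the x axis of lightbox, either way round below 0.06 rad and linear speed of each of lid, lightbox below 0.01 m/s and angle between lightbox's own z axis and vertical below 0.04 rad and height (world z) of lightbox below 0.006 m); the robot touches nothing.
It fails at once if the lid is pressed against the end stop with more than 18 N (contact force between lid and end_stop above 18 N).
It fails at once if the lid is jammed in the grooves: all its contacts with the box add up to more than 60 N (contact force between lid and lightbox above 60 N).
It fails at once if the tube rack, the jar or the tip box is moved by more than 15 mm (distance of any of tube_rack, jar, tip_box from where it was at the start of the episode above 0.015 m).
It also fails if it takes over 58 s, if anything falls off the work surface, if the arm or the gripper's body presses on something with over 40 N, if the wrist force passes 120 N, or if a joint passes its speed limit or range.

## Working session

There is one attempt and no reset: what is moved stays moved. The work goes in short steps, Python scripts to look and compute and a shell command to move; the robot and the scene stay as the last step left them, time stands still between calls to the robot, and variables do not carry over. Pictures are saved under pics/ and viewed, and the job is handed in when it is done.

```bash
mkdir -p pics; ls; python3 - <<'E'
from plant import r,viewer,order
import cv2
s=r.get_state();print(s, r.hold_point_z)
for n in("side","top","wrist"):
    c=viewer.capture(n);cv2.imwrite(f"pics/{n}0.png",c["pixels"])
    import numpy as np
    np.savez(f"{n}0.npz",**c)
    print({k:v for k,v in c.items() if k not in("pixels","depth")})
E
```

```text
pics
{'time_s': 0.0, 'joints': array([-5.15023632e+01,  2.05897142e+01,  6.35173654e-01, -1.87464381e-02,
       -7.01345918e+01, -1.65061372e+01]), 'qd': array([ 0.15143733,  0.01718249, -0.03198468, -0.00367193,  0.0613431 ,
       -0.02555679]), 'joint_torque': array([ 3.03870647e-04, -5.82716775e+01,  2.93062162e+01,  6.99715465e+00,
        7.05628467e-03, -1.24163557e-04]), 'tcp_pos': array([ 0.25255647, -0.62546817,  0.22565705]), 'eef_rot': array([ 95.323394  ,  89.9091416 , 117.30850962]), 'contact_force': array([0.51144419, 0.17608463, 1.10061802]), 'moment': array([-0.02807236, -0.0044366 ,  0.0156753 ]), 'gripper_width': 0.08767089450159322} 0.0188
{'fx': 508.68380231138366, 'fy': 508.68380231138366, 'cx': 273.8239111852789, 'cy': 208.2338192958416, 'rvec': array([ 2.02138174, -0.70892151,  0.43181165]), 'tvec': array([-0.4301232 ,  0.24140148,  0.64151592])}
{'fx': 445.3173544177793, 'fy': 445.3173544177793, 'cx': 278.96021087723835, 'cy': 207.31994471485962, 'rvec': array([ 2.14521847, -2.18338039,  0.12659388]), 'tvec': array([0.04812152, 0.59988193, 0.94062223])}
{'fx': 325.19226210127806, 'fy': 325.19226210127806, 'cx': 277.01641941704554, 'cy': 210.98027787158674, 'T_tool_cam': array([[-1.00422019e-03, -2.49998883e-01,  9.68245604e-01,
        -1.58188055e-01],
       [ 9.99999496e-01, -2.41099454e-04,  9.74902526e-04,
         1.10958319e-04],
       [-1.02810556e-05,  9.68246095e-01,  2.49998999e-01,
        -6.71963557e-02],
       [ 0.00000000e+00,  0.00000000e+00,  0.00000000e+00,
         1.00000000e+00]])}
```

View pics/top0.png

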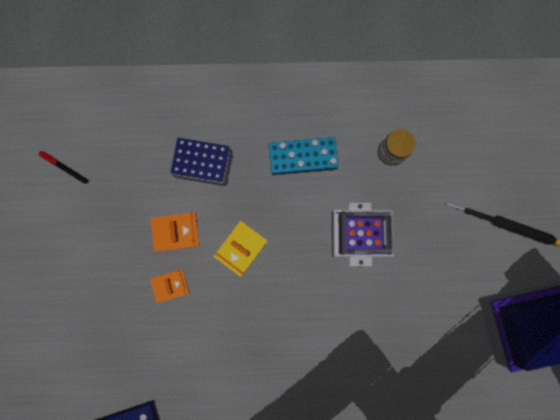

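View pics/side0.png

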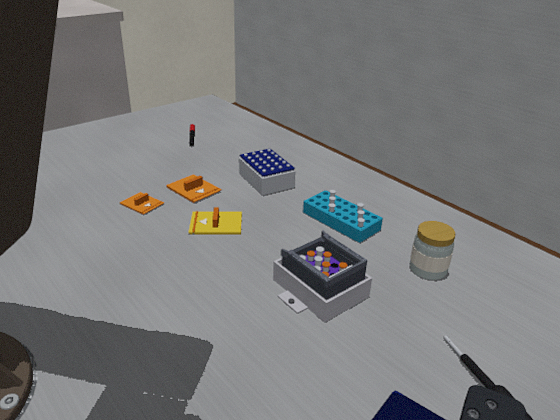

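View pics/wrist0.png

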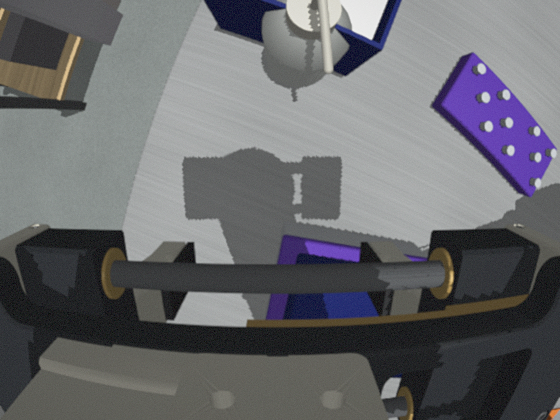

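Lid candidates in the top view: large orange (174,232), small orange (170,286), yellow (240,248). By the description it is the large orange one. I'll check that in a crop.

```bash
cat > h.py <<'E'
import numpy as np,cv2
def load(n): return dict(np.load(n))
def ray(c,u,v):
    R,_=cv2.Rodrigues(c["rvec"]);o=-R.T@c["tvec"]
    d=R.T@np.array([(u-c["cx"])/c["fx"],(v-c["cy"])/c["fy"],1.]);return o,d
def onplane(c,u,v,z):
    o,d=ray(c,u,v);return o+d*(z-o[2])/d[2]
def proj(c,p):
    q=cv2.projectPoints(np.array([p],float),c["rvec"],c["tvec"],np.array([[c["fx"],0,c["cx"]],[0,c["fy"],c["cy"]],[0,0,1.]]),None)[0];return q.ravel()
E
python3 - <<'E'
from h import *
c=load("top0.npz")
for u,v in [(174,232),(170,286),(240,248),(365,233),(303,156),(400,143),(202,160)]:
    z=c["depth"][v,u];o,d=ray(c,u,v);print((u,v),onplane(c,u,v,0).round(3),(o+d*z).round(3))
p=c["pixels"]
a=cv2.resize(p[200:310,140:210],None,fx=5.4,fy=5.4,interpolation=cv2.INTER_CUBIC)
b=cv2.resize(p[195:275,320:405],None,fx=4.9,fy=4.9,interpolation=cv2.INTER_CUBIC)
H=max(a.shape[0],b.shape[0]);f=lambda i:cv2.copyMakeBorder(i,0,H-i.shape[0],0,0,0)
o=np.hstack([f(a),f(b)]);print(o.shape);cv2.imwrite("pics/crop0.png",o)
E
```

```text
(174, 232) [0.553 0.275 0.   ] [0.551 0.268 0.027]
(170, 286) [0.433 0.282 0.   ] [0.434 0.28  0.009]
(240, 248) [0.514 0.126 0.   ] [0.514 0.124 0.026]
(365, 233) [ 0.543 -0.155  0.   ] [0.49  0.042 1.002]
(303, 156) [ 0.722 -0.02   0.   ] [ 0.715 -0.018  0.029]
(400, 143) [ 0.749 -0.244  0.   ] [ 0.728 -0.221  0.082]
(202, 160) [0.717 0.212 0.   ] [0.705 0.203 0.054]
(594, 795, 3)
```

View pics/crop0.png

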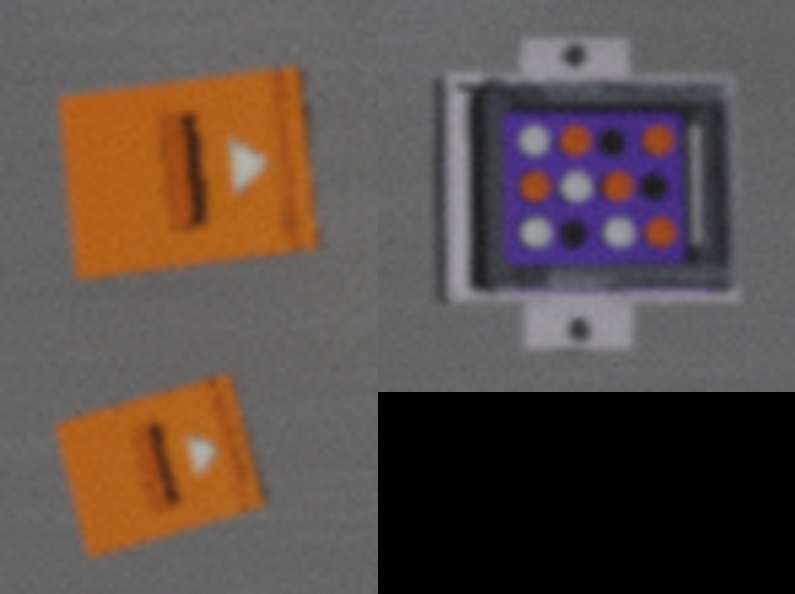

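```bash
cat >> h.py <<'E'
from scipy.spatial.transform import Rotation as Ro
def pose(s): return np.array(s["tcp_pos"]),Ro.from_euler("xyz",s["eef_rot"],degrees=True)
def togo(s,tgt,ydir_deg):
    """shift in tool axes & rotvec for TCP to tgt, tool x down, tool y at heading ydir_deg (world)"""
    p,R=pose(s);a=np.radians(ydir_deg)
    y=np.array([np.cos(a),np.sin(a),0]);x=np.array([0,0,-1.]);z=np.cross(x,y)
    T=Ro.from_matrix(np.column_stack([x,y,z]))
    return R.inv().apply(np.array(tgt)-p).round(4),(R.inv()*T).as_rotvec(degrees=True).round(2)
E
python3 - <<'E'
from h import *
from plant import r
s=r.get_state();p,R=pose(s);print(R.as_matrix().round(3))
c=load("top0.npz");px=c["pixels"];hsv=cv2.cvtColor(px,cv2.COLOR_BGR2HSV)
m=cv2.inRange(hsv,(5,150,80),(18,255,255));m[:,:100]=0
cs,_=cv2.findContours(m,cv2.RETR_EXTERNAL,cv2.CHAIN_APPROX_NONE)
for k in cs:
    if cv2.contourArea(k)>200:
        q=cv2.boxPoints(cv2.minAreaRect(k)); w=np.array([onplane(c,u,v,.006) for u,v in q])[:,:2]
        print(cv2.contourArea(k),q.round(1).tolist(),w.round(4).tolist(),w.mean(0).round(4),[np.linalg.norm(w[i]-w[i-1]).round(4) for i in range(4)],[np.degrees(np.arctan2(*(w[i]-w[i-1])[::-1])).round(1) for i in range(4)])
for h in(-98,82): print(togo(s,[.55,.27,.2],h))
E
```

```text
[[-0.001 -0.374  0.927]
 [ 0.001  0.927  0.374]
 [-1.     0.001 -0.   ]]
790.5 [[149.3000030517578, 278.20001220703125], [181.8000030517578, 268.8999938964844], [188.8000030517578, 293.20001220703125], [156.3000030517578, 302.5]] [[0.4512, 0.3267], [0.4703, 0.2551], [0.4169, 0.2394], [0.3981, 0.3107]] [0.4341 0.283 ] [np.float64(0.0555), np.float64(0.0741), np.float64(0.0556), np.float64(0.0737)] [np.float64(16.8), np.float64(-75.1), np.float64(-163.6), np.float64(104.8)]
1419.5 [[150.0, 217.60000610351562], [194.89999389648438, 212.0], [199.0, 245.39999389648438], [154.10000610351562, 251.0]] [[0.5856, 0.3274], [0.5965, 0.2266], [0.5216, 0.2171], [0.5109, 0.317]] [0.5537 0.272 ] [np.float64(0.0754), np.float64(0.1013), np.float64(0.0755), np.float64(0.1005)] [np.float64(7.9), np.float64(-83.8), np.float64(-172.7), np.float64(96.1)]
(array([0.0267, 0.719 , 0.6111]), array([-1.5001e+02,  9.0000e-02, -4.0000e-02]))
(array([0.0267, 0.719 , 0.6111]), array([29.99, -0.03, -0.07]))
```

```bash
python3 -m creep '[{"tx":-0.01,"ty":0.04,"tz":0.03},{"tx":-0.01,"ty":0.08,"tz":0.06},{"tx":-0.01,"ty":0.12,"tz":0.09,"ax":5},{"tx":-0.01,"ty":0.16,"tz":0.12,"ax":10},{"tx":-0.01,"ty":0.2,"tz":0.14,"ax":15}]'; python3 - <<'E'
from h import *
from plant import r
s=r.get_state();print(s["contact_force"],togo(s,[.475,.272,.2],96.5))
E
```

```text
[0.10336546 0.90264082 0.20510166] (array([0.0267, 0.749 , 0.5423]), array([15.49, -0.02, -0.07]))invalid input
```

```bash
python3 -m creep '[{"ax":0,"ay":0,"az":0,"tx":0,"ty":0.04,"tz":0.03,"fingers":0.0876},{"ax":0,"ay":0,"az":0,"tx":0,"ty":0.08,"tz":0.06,"fingers":0.0876},{"ax":5,"ay":0,"az":0,"tx":0,"ty":0.12,"tz":0.09,"fingers":0.0876},{"ax":10,"ay":0,"az":0,"tx":0,"ty":0.16,"tz":0.12,"fingers":0.0876},{"ax":15,"ay":0,"az":0,"tx":0,"ty":0.2,"tz":0.14,"fingers":0.0876}]'; python3 - <<'E'
from h import *
from plant import r
s=r.get_state();print(s["contact_force"],togo(s,[.475,.272,.2],96.5))
E
```

```text
time_s: 0.65
tcp_pos: [0.3081, -0.3861, 0.2263]
eef_rot: [99.4, 90.0, 106.2]
contact_force: [2.1, 0.4, 0.7]
gripper_width: 0.088
[2.0624279  0.36438473 0.65874258] (array([0.0264, 0.6337, 0.2437]), array([ 0.3 , -0.  , -0.01]))
```

```bash
python3 -m creep '[{"ax":0,"ay":0,"az":0,"tx":0,"ty":0.63,"tz":0.24,"fingers":0.0876},{"ax":0,"ay":0,"az":0,"tx":0,"ty":0.63,"tz":0.24,"fingers":0.0876},{"ax":0,"ay":0,"az":0,"tx":0,"ty":0.63,"tz":0.24,"fingers":0.0876},{"ax":0,"ay":0,"az":0,"tx":0,"ty":0.63,"tz":0.24,"fingers":0.0876},{"ax":0,"ay":0,"az":0,"tx":0,"ty":0.63,"tz":0.24,"fingers":0.0876}]'; python3 - <<'E'
from h import *
from plant import r
s=r.get_state();print(s["contact_force"],togo(s,[.475,.272,.2],96.5))
E
```

```text
time_s: 1.15
tcp_pos: [0.3674, -0.1435, 0.2268]
eef_rot: [4.1, 89.9, 11.0]
contact_force: [1.9, -0.5, 0.4]
gripper_width: 0.0876
[ 1.90724779 -0.51568314  0.41547557] (array([0.027 , 0.3993, 0.1573]), array([ 0.47,  0.06, -0.  ]))
```

```bash
cat > snap.py <<'E'
import sys
from h import *
from plant import r,viewer
def snap(n,tag):
    s=r.get_state();c=viewer.capture(n);c["tcp"]=s["tcp_pos"];c["rot"]=s["eef_rot"]
    np.savez(f"{tag}.npz",**c);cv2.imwrite(f"pics/{tag}.png",c["pixels"]);return c
if __name__=="__main__": snap(sys.argv[1],sys.argv[2])
E
cat >> h.py <<'E'
def wT(c):
    T=np.eye(4);T[:3,:3]=Ro.from_euler("xyz",c["rot"],degrees=True).as_matrix();T[:3,3]=c["tcp"];return T@c["T_tool_cam"]
def wray(c,u,v):
    a=(u-c["cx"])/c["fx"];b=(v-c["cy"])/c["fy"];t=np.hypot(a,b);k=np.sin(t)/max(t,1e-9)
    M=wT(c);return M[:3,3],M[:3,:3]@np.array([a*k,b*k,np.cos(t)])
def wplane(c,u,v,z):
    o,d=wray(c,u,v);return o+d*(z-o[2])/d[2]
def wproj(c,p):
    q=np.linalg.inv(wT(c))@np.append(p,1);t=np.arctan2(np.hypot(q[0],q[1]),q[2]);f=np.arctan2(q[1],q[0])
    return np.array([c["cx"]+c["fx"]*t*np.cos(f),c["cy"]+c["fy"]*t*np.sin(f)])
E
python3 snap.py wrist w1
```

```text
(no output)
```

View pics/w1.png

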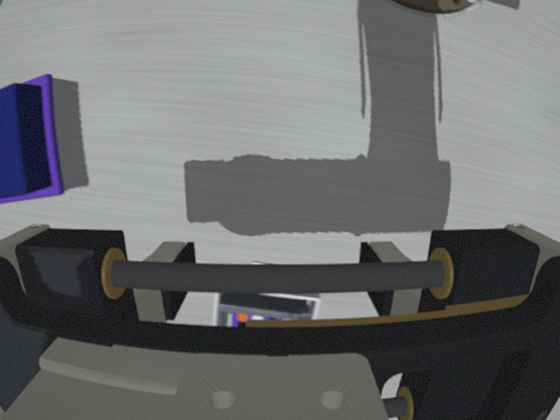

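```bash
python3 -m creep '[{"ax":0,"ay":0,"az":0,"tx":0,"ty":0.39,"tz":0.27,"fingers":0.0876},{"ax":0,"ay":0,"az":0,"tx":0,"ty":0.39,"tz":0.27,"fingers":0.0876},{"ax":0,"ay":0,"az":0,"tx":0,"ty":0.39,"tz":0.27,"fingers":0.0876},{"ax":0,"ay":0,"az":0,"tx":0,"ty":0.39,"tz":0.27,"fingers":0.0876},{"ax":0,"ay":0,"az":0,"tx":0,"ty":0.39,"tz":0.27,"fingers":0.0876}]'; python3 - <<'E'
from h import *
from plant import r
s=r.get_state();print(s["contact_force"],togo(s,[.58,.272,.2],96.5))
E
```

```text
time_s: 1.7
tcp_pos: [0.4842, 0.0781, 0.2267]
eef_rot: [26.9, 90.0, 34.0]
contact_force: [1.4, -0.5, -0.3]
gripper_width: 0.0876
[ 1.40932733 -0.50098578 -0.27105226] (array([0.0268, 0.1807, 0.1188]), array([ 0.52,  0.02, -0.01]))
```

```bash
python3 -m creep '[{"ax":0.5,"ay":0,"az":0,"tx":0.027,"ty":0.18,"tz":0.119,"fingers":0.0876},{"ax":0.5,"ay":0,"az":0,"tx":0.027,"ty":0.18,"tz":0.119,"fingers":0.0876},{"ax":0.5,"ay":0,"az":0,"tx":0.027,"ty":0.18,"tz":0.119,"fingers":0.06},{"ax":0.5,"ay":0,"az":0,"tx":0.027,"ty":0.18,"tz":0.119,"fingers":0.04},{"ax":0.5,"ay":0,"az":0,"tx":0.027,"ty":0.18,"tz":0.119,"fingers":0.04}]'; python3 -m creep '[{"ax":0,"ay":0,"az":0,"tx":0,"ty":0,"tz":0,"fingers":0.04}]';python3 snap.py wrist w2
```

```text
time_s: 2.2
tcp_pos: [0.581, 0.2725, 0.1974]
eef_rot: [-146.2, 89.9, -139.6]
contact_force: [-0.8, -0.7, -0.5]
gripper_width: 0.0687
time_s: 2.3
tcp_pos: [0.5803, 0.271, 0.1975]
eef_rot: [-147.1, 89.8, -140.5]
contact_force: [-1.0, -0.2, -0.7]
gripper_width: 0.0609
```

View pics/w2.png

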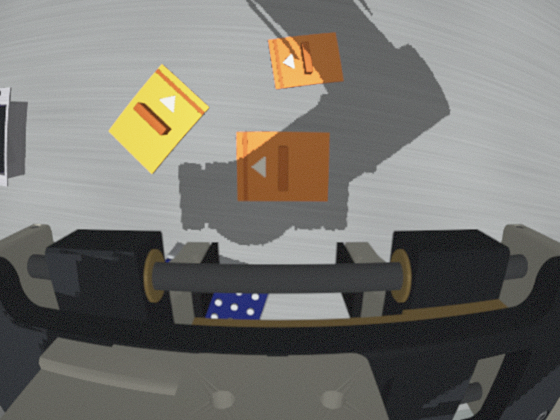

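Wrist view: large amber lid at (283,165) with its arrow pointing left (world −y). Small one is at (306,60), yellow at (158,118).

```bash
python3 - <<'E'
from h import *
c=load("w2.npz");hsv=cv2.cvtColor(c["pixels"],cv2.COLOR_BGR2HSV)
m=cv2.inRange(hsv,(5,120,60),(19,255,255));m=cv2.morphologyEx(m,cv2.MORPH_CLOSE,np.ones((5,5)))
cs,_=cv2.findContours(m,cv2.RETR_EXTERNAL,cv2.CHAIN_APPROX_NONE)
for k in cs:
    if cv2.contourArea(k)>3000:
        w=np.array([wplane(c,u,v,.006)[:2]*1000 for u,v in k[:,0]],np.float32);rc=cv2.minAreaRect(w)
        print(cv2.contourArea(k),cv2.boundingRect(k),rc)
# bar: darker hue
p=c["pixels"][120:210,225:340]
cv2.imwrite("pics/w2c.png",cv2.resize(p,None,fx=6.5,fy=6.5,interpolation=cv2.INTER_CUBIC))
print(hsv[165,278:300].tolist())
E
```

```text
6140.5 (237, 132, 93, 69) ((552.4498901367188, 273.8775634765625), (74.75113677978516, 99.796142578125), 6.529449462890625)
3248.5 (268, 33, 75, 56) ((433.5364685058594, 284.8350830078125), (55.9836540222168, 73.29256439208984), 15.00171947479248)
[[13, 185, 128], [12, 174, 126], [12, 188, 125], [12, 173, 130], [12, 179, 127], [12, 180, 126], [12, 177, 127], [12, 188, 126], [12, 184, 125], [12, 177, 124], [14, 181, 135], [13, 173, 143], [14, 176, 146], [14, 178, 146], [14, 177, 144], [14, 171, 148], [13, 168, 150], [14, 178, 145], [13, 172, 148], [13, 178, 145], [13, 178, 146], [13, 181, 145]]
```

View pics/w2c.png

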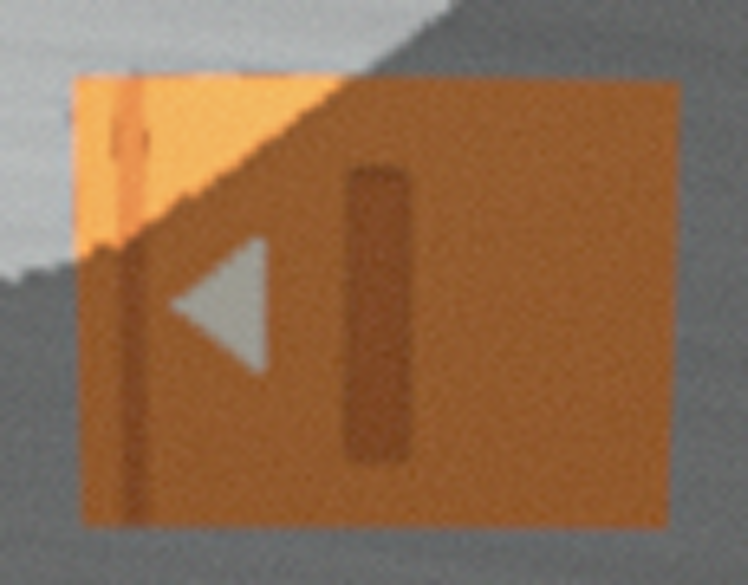

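```bash
python3 - <<'E'
from h import *
from plant import r
c=load("w2.npz");print(wplane(c,283.2,168.5,.026))
s=r.get_state();print(s["gripper_width"],togo(s,[.553,.273,.03],96.5))
E
```

```text
[0.55246673 0.27426084 0.026     ]
0.05703007182296185 (array([ 0.1682,  0.0066, -0.0258]), array([ 0.04, -0.12,  0.07]))
```

```bash
python3 -m creep '[{"ax":0,"ay":0,"az":0,"tx":0.04,"ty":0.006,"tz":-0.026,"fingers":0.04},{"ax":0,"ay":0,"az":0,"tx":0.085,"ty":0.006,"tz":-0.026,"fingers":0.04},{"ax":0,"ay":0,"az":0,"tx":0.13,"ty":0.006,"tz":-0.026,"fingers":0.04},{"ax":0,"ay":0,"az":0,"tx":0.155,"ty":0.006,"tz":-0.026,"fingers":0.04},{"ax":0,"ay":0,"az":0,"tx":0.155,"ty":0.006,"tz":-0.026,"fingers":0.04}]'; python3 - <<'E'
from h import *
from plant import r
s=r.get_state();print(s["contact_force"],togo(s,[.553,.273,.009],96.5))
E
python3 snap.py wrist w3;python3 snap.py side s3
```

```text
time_s: 2.85
tcp_pos: [0.551, 0.2692, 0.0415]
eef_rot: [-148.2, 89.6, -141.8]
contact_force: [1.2, -0.1, -0.4]
gripper_width: 0.0398
[ 1.15290967 -0.1114174  -0.43203135] (array([0.0325, 0.0037, 0.0026]), array([-0.1 , -0.32,  0.2 ]))
```

View pics/w3.png

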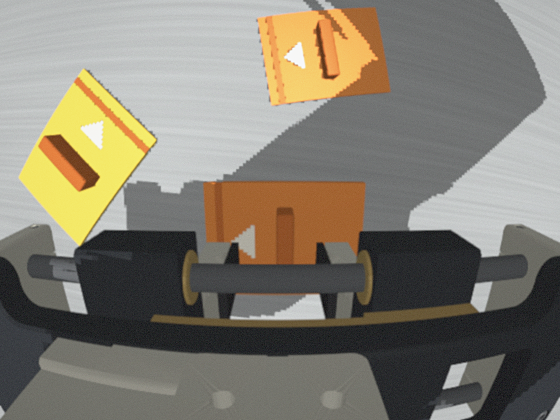

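View pics/s3.png

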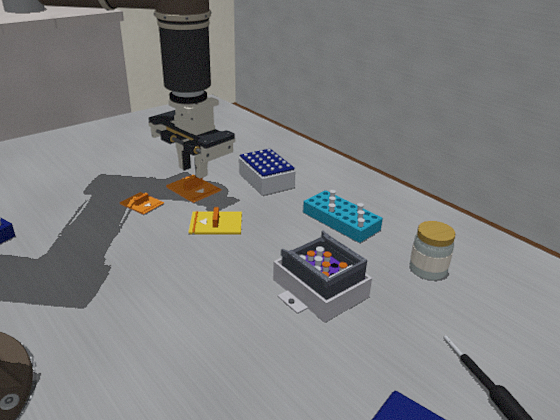

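```bash
python3 -m creep '[{"ax":0,"ay":0,"az":0,"tx":0.015,"ty":0.003,"tz":0.002,"fingers":0.04},{"ax":0,"ay":0,"az":0,"tx":0.028,"ty":0.003,"tz":0.002,"fingers":0.04},{"ax":0,"ay":0,"az":0,"tx":0.032,"ty":0.003,"tz":0.002,"fingers":0.04},{"ax":0,"ay":0,"az":0,"tx":0.032,"ty":0.003,"tz":0.002,"fingers":0.04}]'; python3 - <<'E'
from h import *
from plant import r
s=r.get_state();print(s["contact_force"],togo(s,[.553,.273,.009],96.5))
E
```

```text
time_s: 3.35
tcp_pos: [0.5548, 0.275, 0.0121]
eef_rot: [-144.8, 89.9, -138.4]
contact_force: [0.3, -0.1, 0.2]
gripper_width: 0.0399
[ 0.27021577 -0.1435667   0.23137272] (array([ 0.0031, -0.0018, -0.002 ]), array([-0.02, -0.06,  0.04]))
```

```bash
for i in 1 2; do python3 -m creep '[{"ax":0,"ay":0,"az":0,"tx":0.001,"ty":-0.001,"tz":-0.001,"fingers":0.04}]'; done; python3 - <<'E'
from h import *
from plant import r
s=r.get_state();print(s["contact_force"],togo(s,[.553,.273,.009],96.5))
E
```

```text
time_s: 3.45
tcp_pos: [0.5545, 0.2745, 0.0119]
eef_rot: [18.8, 90.0, 25.3]
contact_force: [0.9, -0.5, -0.5]
gripper_width: 0.04
time_s: 3.55
tcp_pos: [0.5535, 0.2733, 0.011]
eef_rot: [31.5, 90.0, 38.0]
contact_force: [-0.6, -1.2, -0.5]
gripper_width: 0.0401
[-0.60151283 -1.21916248 -0.54099299] (array([ 0.002 , -0.0003, -0.0006]), array([-0.  ,  0.03, -0.02]))
```

```bash
python3 -m creep '[{"ax":0,"ay":0,"az":0,"tx":0.001,"ty":0,"tz":0,"fingers":0.025},{"ax":0,"ay":0,"az":0,"tx":0.001,"ty":0,"tz":0,"fingers":0.012},{"ax":0,"ay":0,"az":0,"tx":0.001,"ty":0,"tz":0,"fingers":0.005},{"ax":0,"ay":0,"az":0,"tx":0.001,"ty":0,"tz":0,"fingers":0.005},{"ax":0,"ay":0,"az":0,"tx":0.001,"ty":0,"tz":0,"fingers":0.005}]' 35;  python3 -m creep '[{"ax":0,"ay":0,"az":0,"tx":0,"ty":0,"tz":0,"fingers":0.005},{"ax":0,"ay":0,"az":0,"tx":0,"ty":0,"tz":0,"fingers":0.005}]'
```

```text
time_s: 4.05
tcp_pos: [0.5534, 0.2733, 0.0097]
eef_rot: [35.5, 90.0, 42.0]
contact_force: [0.1, 0.8, 0.1]
gripper_width: 0.0096
time_s: 4.25
tcp_pos: [0.5534, 0.2733, 0.0097]
eef_rot: [34.2, 90.0, 40.7]
contact_force: [-0.2, 0.0, 0.5]
gripper_width: 0.0097
```

```bash
python3 -m creep '[{"ax":0,"ay":0,"az":0,"tx":-0.03,"ty":0,"tz":0,"fingers":0.005},{"ax":0,"ay":0,"az":0,"tx":-0.08,"ty":0,"tz":0,"fingers":0.005},{"ax":0,"ay":0,"az":0,"tx":-0.13,"ty":-0.02,"tz":0,"fingers":0.005},{"ax":0,"ay":0,"az":0,"tx":-0.17,"ty":-0.05,"tz":0.01,"fingers":0.005},{"ax":0,"ay":0,"az":0,"tx":-0.21,"ty":-0.08,"tz":0.02,"fingers":0.005}]'; python3 - <<'E'
from h import *
from plant import r
s=r.get_state();print(s["contact_force"],togo(s,[.65,-.09,.23],90))
E
```

```text
time_s: 4.75
tcp_pos: [0.5806, 0.1986, 0.2173]
eef_rot: [39.0, 90.0, 45.6]
contact_force: [1.4, -0.1, -0.8]
gripper_width: 0.0094
[ 1.35899262 -0.11347305 -0.84647138] (array([-0.0128, -0.2946,  0.0359]), array([ 6.57,  0.03, -0.03]))
```

```bash
python3 -m creep '[{"ax":3,"ay":0,"az":0,"tx":-0.013,"ty":-0.05,"tz":0.005,"fingers":0.005},{"ax":6.5,"ay":0,"az":0,"tx":-0.013,"ty":-0.1,"tz":0.01,"fingers":0.005},{"ax":6.5,"ay":0,"az":0,"tx":-0.013,"ty":-0.145,"tz":0.015,"fingers":0.005},{"ax":6.5,"ay":0,"az":0,"tx":-0.013,"ty":-0.19,"tz":0.025,"fingers":0.005},{"ax":6.5,"ay":0,"az":0,"tx":-0.013,"ty":-0.235,"tz":0.03,"fingers":0.005}]';python3 -m creep '[{"ax":0,"ay":0,"az":0,"tx":0,"ty":-0.035,"tz":0.02,"fingers":0.005},{"ax":0,"ay":0,"az":0,"tx":0,"ty":-0.04,"tz":0.02,"fingers":0.005},{"ax":0,"ay":0,"az":0,"tx":0,"ty":-0.04,"tz":0.02,"fingers":0.005},{"ax":0,"ay":0,"az":0,"tx":0,"ty":-0.04,"tz":0.02,"fingers":0.005}]'; python3 snap.py wrist w4;python3 snap.py top t4; python3 - <<'E'
from h import *
from plant import r
s=r.get_state();print(s["contact_force"],togo(s,[.65,-.09,.23],90))
E
```

```text
time_s: 5.25
tcp_pos: [0.6375, -0.0329, 0.2281]
eef_rot: [41.8, 90.0, 41.8]
contact_force: [0.6, 0.6, -0.2]
gripper_width: 0.0095
time_s: 5.65
tcp_pos: [0.6568, -0.0706, 0.2278]
eef_rot: [164.5, 90.0, 164.5]
contact_force: [0.4, 0.7, 0.0]
gripper_width: 0.01
[ 0.14910171  0.46243137 -0.77400004] (array([-0.0017, -0.0202, -0.0069]), array([ 0.06,  0.  , -0.01]))
```

View pics/w4.png

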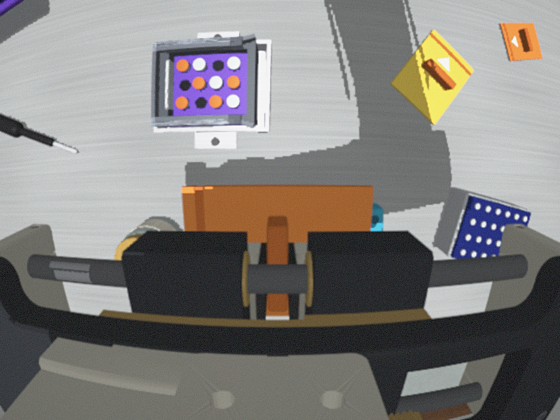

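View pics/t4.png

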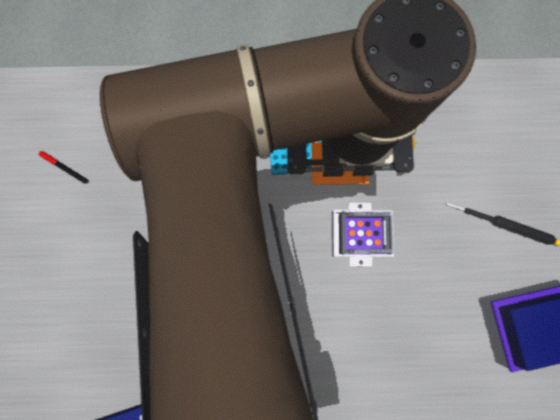

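The wrist view shows the box at (205,82), with the pale ridge at its left end (170,85) and the open end on the right (250,80). The held lid's leading end is at (185,210).

```bash
python3 - <<'E'
from h import *
c=load("w4.npz");p=c["pixels"][28:153,140:280]
cv2.imwrite("pics/w4c.png",cv2.resize(p,None,fx=5.7,fy=4.8*5.7/5.7,interpolation=cv2.INTER_CUBIC))
d=c["depth"]
M=wT(c)
def pt(u,v):
    o,q=wray(c,u,v);f=M[:3,2]@q;return o+q*d[v,u]/f
for u,v in[(205,75),(150,100),(158,80),(168,85),(247,45),(252,75),(268,60),(200,45),(200,120),(200,126),(215,141)]: print((u,v),pt(u,v).round(4))
E
```

```text
(205, 75) [ 0.5297 -0.1462  0.043 ]
(150, 100) [ 5.479e-01 -2.265e-01 -5.000e-04]
(158, 80) [ 0.5342 -0.1924  0.0616]
(168, 85) [ 0.5404 -0.1816  0.0606]
(247, 45) [ 0.5032 -0.1     0.061 ]
(252, 75) [ 0.5344 -0.095   0.0586]
(268, 60) [ 0.5146 -0.0797  0.0384]
(200, 45) [ 0.5033 -0.1454  0.0713]
(200, 120) [ 0.5792 -0.145   0.0721]
(200, 126) [ 0.5841 -0.1611  0.0047]
(215, 141) [ 0.6025 -0.143   0.006 ]
```

View pics/w4c.png

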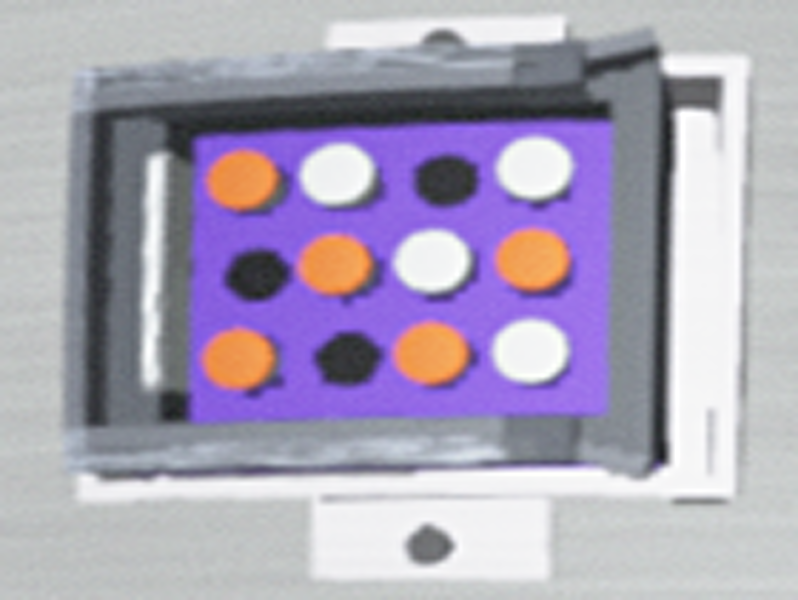

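```bash
python3 - <<'E'
from h import *
c=load("w4.npz")
def P(x,y,z): return (wplane(c,140+x/5.7-.4,28+y/4.8-.4,z)*1000).round(1)
for n,x,y,z in[("ridge u",157,152,.062),("ridge d",151,388,.062),("mouth u",662,75,.059),("mouth d",664,455,.059),
 ("far u",78,75,.071),("far d",68,470,.071),("lipU 510",512,46,.071),("lipD 500",500,478,.071),("lipUin 180",180,105,.0665),("lipDin180",180,430,.0665),("stop face u",108,115,.071),("stop face d",104,425,.071),
 ("hold TR",750,57,.042),("hold BR",735,497,.042),("hold BL",77,497,.042),("tubeTL",195,135,.043),("TR",612,120,.043),("BR",608,412,.043),("BL",190,422,.043)]:
    print(n,P(x,y,z))
E
```

```text
ridge u [ 512.9 -182.4   62. ]
ridge d [ 564.9 -183.4   62. ]
mouth u [501.  -91.4  59. ]
mouth d [582.8 -91.   59. ]
far u [ 496. -195.   71.]
far d [ 581.8 -196.5   71. ]
lipU 510 [ 496.9 -116.3   71. ]
lipD 500 [ 587.2 -118.2   71. ]
lipUin 180 [ 503.9 -176.8   66.5]
lipDin180 [ 574.6 -176.5   66.5]
stop face u [ 505.8 -188.8   71. ]
stop face d [ 572.8 -189.3   71. ]
hold TR [492.3 -76.3  42. ]
hold BR [591.8 -79.1  42. ]
hold BL [ 587.5 -206.4   42. ]
tubeTL [ 505.1 -181.4   43. ]
TR [ 506.9 -101.6   43. ]
BR [ 572.8 -102.3   43. ]
BL [ 571.8 -182.2   43. ]
```

```bash
python3 - <<'E'
from h import *
c=load("w4.npz");p=c["pixels"][175:250,170:385]
cv2.imwrite("pics/w4l.png",cv2.resize(p,None,fx=3.7,fy=3.7,interpolation=cv2.INTER_CUBIC))
hsv=cv2.cvtColor(c["pixels"],cv2.COLOR_BGR2HSV);m=cv2.inRange(hsv,(5,120,60),(19,255,255))
T=c["T_tool_cam"]
def tp(u,v,x):
    a=(u-c["cx"])/c["fx"];b=(v-c["cy"])/c["fy"];t=np.hypot(a,b);k=np.sin(t)/t
    d=T[:3,:3]@np.array([a*k,b*k,np.cos(t)]);o=T[:3,3];return (o+d*(x-o[0])/d[0])*1000
for u in range(195,371,25):
    v=np.where(m[150:230,u])[0][0]+150-.5;print("top edge",u,v,tp(u,v,.0037).round(1))
for v in range(190,235,8):
    us=np.where(m[v,170:385])[0]+170;print("ends",v,us[0],us[-1],tp(us[0]-.5,v,.0037).round(1),tp(us[-1]+.5,v,.0037).round(1))
E
```

```text
top edge 195 185.5 [  3.7 -42.1 -39.1]
top edge 220 184.5 [  3.7 -28.9 -39.4]
top edge 245 184.5 [  3.7 -16.  -39.3]
top edge 270 184.5 [  3.7  -3.4 -39.3]
top edge 295 184.5 [  3.7   9.3 -39.3]
top edge 320 184.5 [  3.7  22.  -39.4]
top edge 345 184.5 [  3.7  35.  -39.5]
top edge 370 185.5 [  3.7  48.4 -39.1]
ends 190 182 372 [  3.7 -49.6 -36.8] [  3.7  49.9 -36.8]
ends 198 183 372 [  3.7 -49.3 -32.5] [  3.7  50.2 -32.5]
ends 206 183 371 [  3.7 -49.6 -28.2] [  3.7  50.  -28.2]
ends 214 184 370 [  3.7 -49.4 -23.8] [  3.7  49.7 -23.8]
ends 222 184 370 [  3.7 -49.7 -19.4] [  3.7  50.1 -19.4]
ends 230 185 369 [  3.7 -49.5 -14.9] [  3.7  49.9 -14.9]
```

View pics/w4l.png

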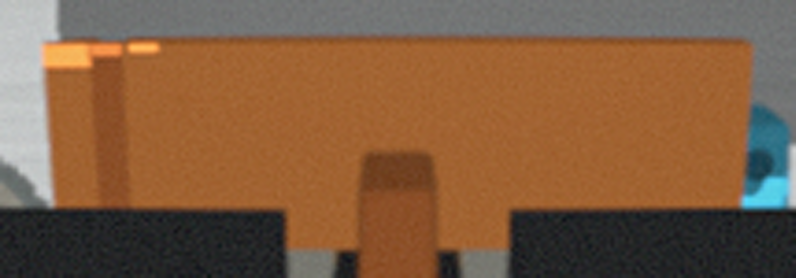

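```bash
python3 - <<'E'
from h import *
from plant import r
s=r.get_state();print(togo(s,[.5433,-.0218,.10],88.9))
E
```

```text
(array([ 0.1283,  0.0481, -0.1136]), array([ 1.16,  0.  , -0.01]))
```

```bash
python3 -m creep '[{"ax":1.1,"ay":0,"az":0,"tx":0,"ty":0.02,"tz":-0.04,"fingers":0.005},{"ax":1.1,"ay":0,"az":0,"tx":0.02,"ty":0.04,"tz":-0.08,"fingers":0.005},{"ax":1.1,"ay":0,"az":0,"tx":0.05,"ty":0.048,"tz":-0.113,"fingers":0.005},{"ax":1.1,"ay":0,"az":0,"tx":0.09,"ty":0.048,"tz":-0.113,"fingers":0.005},{"ax":1.1,"ay":0,"az":0,"tx":0.128,"ty":0.048,"tz":-0.113,"fingers":0.005}]';python3 -m creep '[{"ax":0,"ay":0,"az":0,"tx":0,"ty":0,"tz":0,"fingers":0.005},{"ax":0,"ay":0,"az":0,"tx":0,"ty":0,"tz":0,"fingers":0.005}]'; python3 snap.py wrist w5; python3 - <<'E'
from h import *
from plant import r
s=r.get_state();print(s["contact_force"],togo(s,[.5433,-.0268,.0697],88.9))
E
```

```text
time_s: 6.25
tcp_pos: [0.5436, -0.0213, 0.1006]
eef_rot: [19.8, 89.8, 18.9]
contact_force: [1.1, 0.0, -0.6]
gripper_width: 0.0098
time_s: 6.45
tcp_pos: [0.5444, -0.0223, 0.1009]
eef_rot: [-120.2, 90.0, -121.2]
contact_force: [0.8, -0.1, 0.7]
gripper_width: 0.0097
[ 0.59677607 -0.33076401 -0.79783173] (array([ 0.0322, -0.0045, -0.0021]), array([0.07, 0.11, 0.01]))
```

View pics/w5.png

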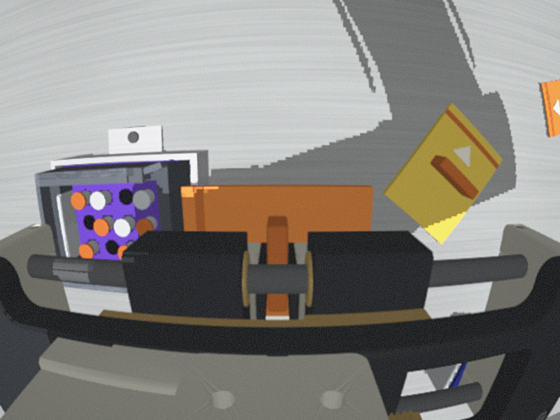

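```bash
python3 -m creep '[{"ax":0,"ay":0,"az":0,"tx":0.015,"ty":-0.004,"tz":-0.001,"fingers":0.005},{"ax":0,"ay":0,"az":0,"tx":0.027,"ty":-0.004,"tz":-0.001,"fingers":0.005},{"ax":0,"ay":0,"az":0,"tx":0.031,"ty":-0.004,"tz":-0.001,"fingers":0.005},{"ax":0,"ay":0,"az":0,"tx":0.031,"ty":-0.004,"tz":-0.001,"fingers":0.005},{"ax":0,"ay":0,"az":0,"tx":0.031,"ty":-0.004,"tz":-0.001,"fingers":0.005}]'; python3 snap.py wrist w6;python3 snap.py side s6; python3 - <<'E'
from h import *
from plant import r
s=r.get_state();print(s["contact_force"],togo(s,[.5433,-.0268,.0697],88.9))
c=load("w6.npz");cv2.imwrite("pics/w6c.png",cv2.resize(c["pixels"][100:260,0:220],None,fx=3.6,fy=3.6,interpolation=cv2.INTER_CUBIC))
c=load("s6.npz");cv2.imwrite("pics/s6c.png",cv2.resize(c["pixels"][170:330,220:400],None,fx=3.7,fy=3.7,interpolation=cv2.INTER_CUBIC))
E
```

```text
time_s: 7.0
tcp_pos: [0.5436, -0.0268, 0.0698]
eef_rot: [3.8, 90.0, 2.7]
contact_force: [-0.1, -0.5, -1.4]
gripper_width: 0.0099
[-0.08438254 -0.01245832 -0.00451145] (array([ 0.    , -0.    , -0.0003]), array([-0.  ,  0.05, -0.01]))
```

View pics/w6c.png

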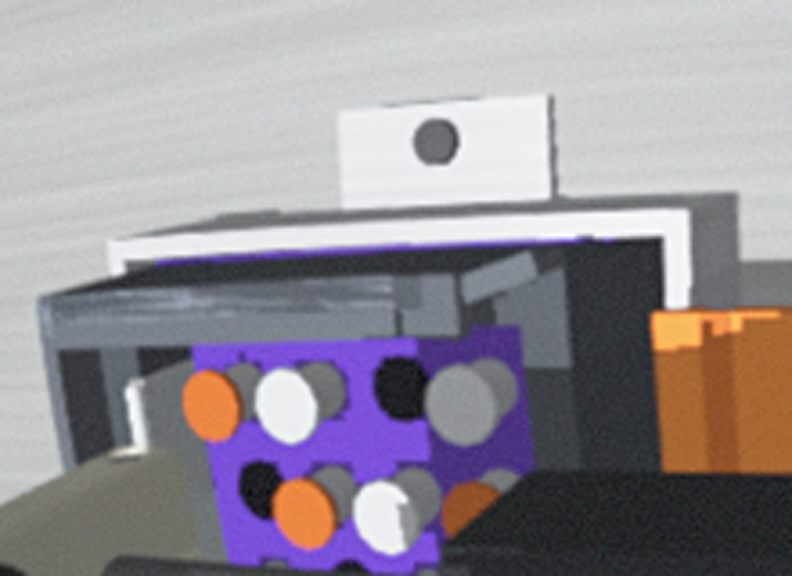

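View pics/s6c.png

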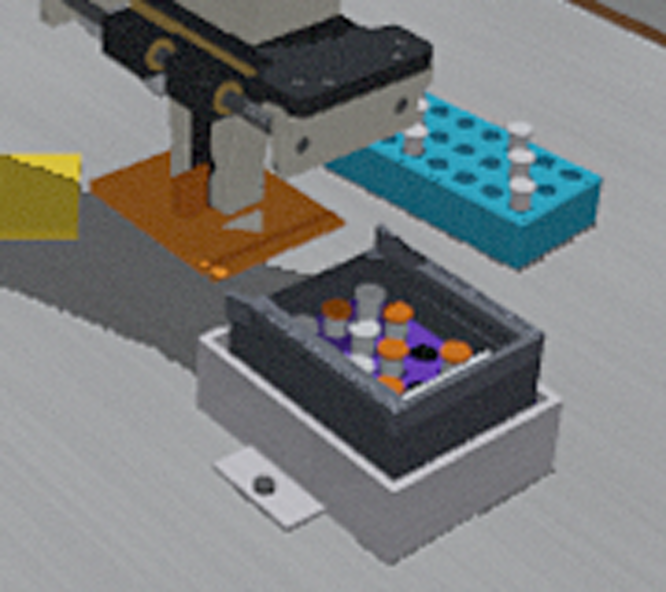

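Lid is level and lined up, about 15 mm short of the mouth. Next I start the insertion.

```bash
python3 -m creep '[{"ax":0,"ay":0,"az":0,"tx":0,"ty":-0.006,"tz":0,"fingers":0.005},{"ax":0,"ay":0,"az":0,"tx":0,"ty":-0.012,"tz":0,"fingers":0.005},{"ax":0,"ay":0,"az":0,"tx":0,"ty":-0.016,"tz":0,"fingers":0.005},{"ax":0,"ay":0,"az":0,"tx":0,"ty":-0.02,"tz":0,"fingers":0.005}]';python3 -m creep '[{"ax":0,"ay":0,"az":0,"tx":0,"ty":-0.003,"tz":0,"fingers":0.005},{"ax":0,"ay":0,"az":0,"tx":0,"ty":-0.006,"tz":0,"fingers":0.005}]'; python3 -m creep '[{"ax":0,"ay":0,"az":0,"tx":0,"ty":-0.002,"tz":0,"fingers":0.005},{"ax":0,"ay":0,"az":0,"tx":0,"ty":-0.004,"tz":0,"fingers":0.005}]';python3 snap.py wrist w7; python3 - <<'E'
from h import *
from plant import r
s=r.get_state();print(s["contact_force"],s["moment"],togo(s,[.5433,-.0268,.0697],88.9))
c=load("w7.npz");cv2.imwrite("pics/w7c.png",cv2.resize(c["pixels"][100:260,50:270],None,fx=3.6,fy=3.6,interpolation=cv2.INTER_CUBIC))
E
```

```text
time_s: 7.5
tcp_pos: [0.5427, -0.0475, 0.0692]
eef_rot: [-29.5, 90.0, -30.6]
contact_force: [0.6, -0.1, -1.2]
gripper_width: 0.0097
time_s: 7.7
tcp_pos: [0.5426, -0.0533, 0.0691]
eef_rot: [-167.3, 90.0, -168.5]
contact_force: [-0.6, 0.3, -0.3]
gripper_width: 0.0097
time_s: 7.9
tcp_pos: [0.5425, -0.0571, 0.0691]
eef_rot: [-117.1, 90.0, -118.2]
contact_force: [0.6, 0.1, -1.0]
gripper_width: 0.0094
[-0.9550901  -0.21867209 -0.16379144] [-0.08743491  0.0042445  -0.05080363] (array([-0.0006,  0.0304,  0.0002]), array([-0.01, -0.01,  0.  ]))
```

View pics/w7c.png

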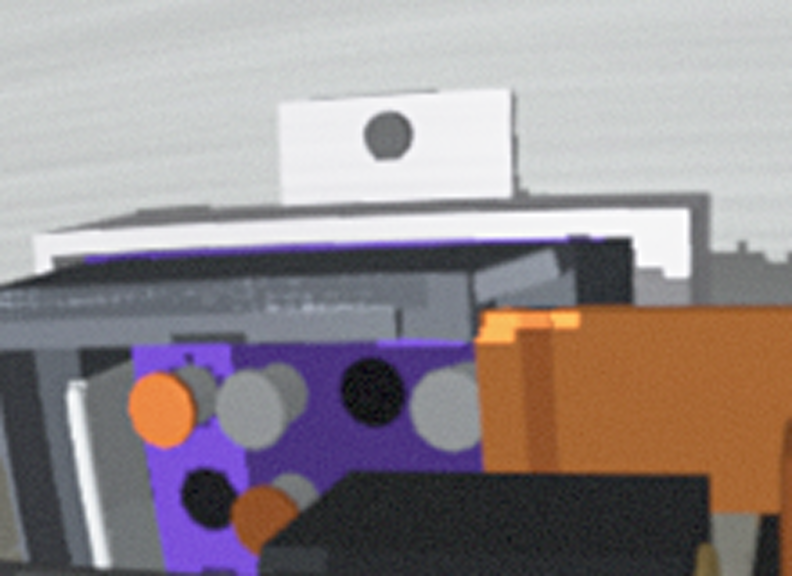

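```bash
python3 -m creep '[{"ax":0,"ay":0,"az":0,"tx":0,"ty":-0.003,"tz":0,"fingers":0.005},{"ax":0,"ay":0,"az":0,"tx":0,"ty":-0.006,"tz":0,"fingers":0.005}]';python3 -m creep '[{"ax":0,"ay":0,"az":0,"tx":0,"ty":-0.003,"tz":0,"fingers":0.005},{"ax":0,"ay":0,"az":0,"tx":0,"ty":-0.006,"tz":0,"fingers":0.005}]'; python3 -m creep '[{"ax":0,"ay":0,"az":0,"tx":0,"ty":-0.003,"tz":0,"fingers":0.005},{"ax":0,"ay":0,"az":0,"tx":0,"ty":-0.006,"tz":0,"fingers":0.005}]'
```

```text
time_s: 8.15
tcp_pos: [0.5423, -0.063, 0.0691]
eef_rot: [-180.0, 90.0, 179.0]
contact_force: [0.3, 0.8, -1.3]
gripper_width: 0.0098
time_s: 8.35
tcp_pos: [0.5423, -0.0691, 0.0691]
eef_rot: [150.0, 90.0, 148.9]
contact_force: [-0.0, -0.2, -0.5]
gripper_width: 0.0097
time_s: 8.55
tcp_pos: [0.5421, -0.0752, 0.0691]
eef_rot: [163.9, 90.0, 162.8]
contact_force: [-1.0, -0.2, -0.3]
gripper_width: 0.0097
```

```bash
python3 -m creep '[{"ax":0,"ay":0,"az":0,"tx":0,"ty":-0.004,"tz":0,"fingers":0.005},{"ax":0,"ay":0,"az":0,"tx":0,"ty":-0.008,"tz":0,"fingers":0.005}]';python3 -m creep '[{"ax":0,"ay":0,"az":0,"tx":0,"ty":-0.004,"tz":0,"fingers":0.005},{"ax":0,"ay":0,"az":0,"tx":0,"ty":-0.008,"tz":0,"fingers":0.005}]'; python3 -m creep '[{"ax":0,"ay":0,"az":0,"tx":0,"ty":-0.004,"tz":0,"fingers":0.005},{"ax":0,"ay":0,"az":0,"tx":0,"ty":-0.008,"tz":0,"fingers":0.005}]'; python3 -m creep '[{"ax":0,"ay":0,"az":0,"tx":0,"ty":-0.004,"tz":0,"fingers":0.005},{"ax":0,"ay":0,"az":0,"tx":0,"ty":-0.008,"tz":0,"fingers":0.005}]';python3 snap.py wrist w8; python3 - <<'E'
from h import *
from plant import r
s=r.get_state();print(s["contact_force"],s["moment"],s["tcp_pos"])
c=load("w8.npz");cv2.imwrite("pics/w8c.png",cv2.resize(c["pixels"][60:330,50:400],None,fx=2.2,fy=2.2,interpolation=cv2.INTER_CUBIC))
E
```

```text
time_s: 8.75
tcp_pos: [0.542, -0.0832, 0.0691]
eef_rot: [-167.6, 90.0, -168.7]
contact_force: [-0.8, -0.1, -0.4]
gripper_width: 0.0096
time_s: 8.95
tcp_pos: [0.5419, -0.0913, 0.0691]
eef_rot: [-47.2, 90.0, -48.3]
contact_force: [-0.0, -0.4, -0.7]
gripper_width: 0.0097
time_s: 9.15
tcp_pos: [0.5417, -0.0993, 0.0691]
eef_rot: [110.6, 90.0, 109.4]
contact_force: [0.3, 1.0, -1.5]
gripper_width: 0.0093
time_s: 9.35
tcp_pos: [0.5415, -0.1073, 0.0691]
eef_rot: [170.2, 90.0, 169.1]
contact_force: [-0.2, 0.5, 0.0]
gripper_width: 0.0098
[-0.88320938 -1.21558996 -0.1155679 ] [-0.11854804  0.08288686 -0.05006087] [ 0.54153688 -0.10763472  0.0691198 ]
```

View pics/w8c.png

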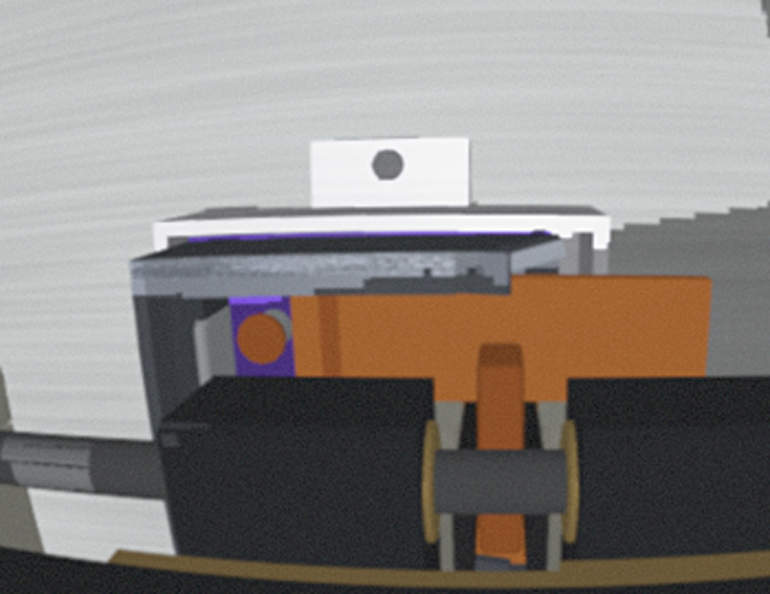

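```bash
python3 -m creep '[{"ax":0,"ay":0,"az":0,"tx":0,"ty":-0.004,"tz":0,"fingers":0.005},{"ax":0,"ay":0,"az":0,"tx":0,"ty":-0.008,"tz":0,"fingers":0.005}]';python3 -m creep '[{"ax":0,"ay":0,"az":0,"tx":0,"ty":-0.003,"tz":0,"fingers":0.005},{"ax":0,"ay":0,"az":0,"tx":0,"ty":-0.006,"tz":0,"fingers":0.005}]'; python3 -m creep '[{"ax":0,"ay":0,"az":0,"tx":0,"ty":-0.002,"tz":0,"fingers":0.005},{"ax":0,"ay":0,"az":0,"tx":0,"ty":-0.004,"tz":0,"fingers":0.005}]'; python3 -m creep '[{"ax":0,"ay":0,"az":0,"tx":0,"ty":-0.002,"tz":0,"fingers":0.005}]' 45
```

```text
time_s: 9.6
tcp_pos: [0.5414, -0.1151, 0.0691]
eef_rot: [-131.9, 90.0, -133.0]
contact_force: [-0.5, 0.1, -0.4]
gripper_width: 0.0095
time_s: 9.8
tcp_pos: [0.5413, -0.1212, 0.0691]
eef_rot: [174.4, 90.0, 173.2]
contact_force: [0.1, 0.6, -0.7]
gripper_width: 0.0099
time_s: 10.0
tcp_pos: [0.5412, -0.1251, 0.0691]
eef_rot: [-155.7, 90.0, -156.8]
contact_force: [0.5, -0.7, 0.3]
gripper_width: 0.0096
time_s: 10.1
tcp_pos: [0.5412, -0.127, 0.0691]
eef_rot: [-143.6, 90.0, -144.7]
contact_force: [-0.8, 1.5, -0.7]
gripper_width: 0.0099
```

```bash
for i in 1; do python3 -m creep '[{"ax":0,"ay":0,"az":0,"tx":0,"ty":-0.002,"tz":0,"fingers":0.005}]'; python3 -m creep '[{"ax":0,"ay":0,"az":0,"tx":0,"ty":-0.002,"tz":0,"fingers":0.005}]'; python3 -m creep '[{"ax":0,"ay":0,"az":0,"tx":0,"ty":-0.001,"tz":0,"fingers":0.005}]'; python3 -m creep '[{"ax":0,"ay":0,"az":0,"tx":0,"ty":-0.001,"tz":0,"fingers":0.005}]';python3 -m creep '[{"ax":0,"ay":0,"az":0,"tx":0,"ty":-0.001,"tz":0,"fingers":0.005}]';done | grep -v eef
```

```text
time_s: 10.2
tcp_pos: [0.5412, -0.129, 0.0691]
contact_force: [-1.2, -0.8, 0.0]
gripper_width: 0.0098
time_s: 10.3
tcp_pos: [0.5411, -0.131, 0.0691]
contact_force: [-0.8, -0.8, -0.1]
gripper_width: 0.0099
time_s: 10.4
tcp_pos: [0.5411, -0.1321, 0.0692]
contact_force: [0.1, 0.3, -1.0]
gripper_width: 0.0098
time_s: 10.5
tcp_pos: [0.5411, -0.133, 0.0691]
contact_force: [-0.2, 0.1, 0.1]
gripper_width: 0.0099
time_s: 10.6
tcp_pos: [0.541, -0.134, 0.0691]
contact_force: [-1.0, 0.2, -0.4]
gripper_width: 0.0099
```

```bash
for i in 1 2 3 4 5; do python3 -m creep '[{"ax":0,"ay":0,"az":0,"tx":0,"ty":-0.001,"tz":0,"fingers":0.005}]';done | grep -v eef
```

```text
time_s: 10.7
tcp_pos: [0.5411, -0.1349, 0.0692]
contact_force: [-1.1, 4.0, 1.9]
gripper_width: 0.0095
time_s: 10.8
tcp_pos: [0.5412, -0.1355, 0.0694]
contact_force: [-1.5, 5.6, 4.0]
gripper_width: 0.0095
time_s: 10.9
tcp_pos: [0.5414, -0.1364, 0.0695]
contact_force: [-1.0, 4.7, 4.0]
gripper_width: 0.0097
time_s: 11.0
tcp_pos: [0.5415, -0.1374, 0.0696]
contact_force: [-1.0, 5.6, 3.0]
gripper_width: 0.0092
time_s: 11.1
tcp_pos: [0.5417, -0.1383, 0.0696]
contact_force: [-1.8, 5.7, 4.2]
gripper_width: 0.0097
```

```bash
python3 snap.py wrist w9; python3 - <<'E'
from h import *
c=load("w9.npz");cv2.imwrite("pics/w9c.png",cv2.resize(c["pixels"][60:330,50:400],None,fx=2.2,fy=2.2,interpolation=cv2.INTER_CUBIC))
E
```

```text
(no output)
```

View pics/w9c.png

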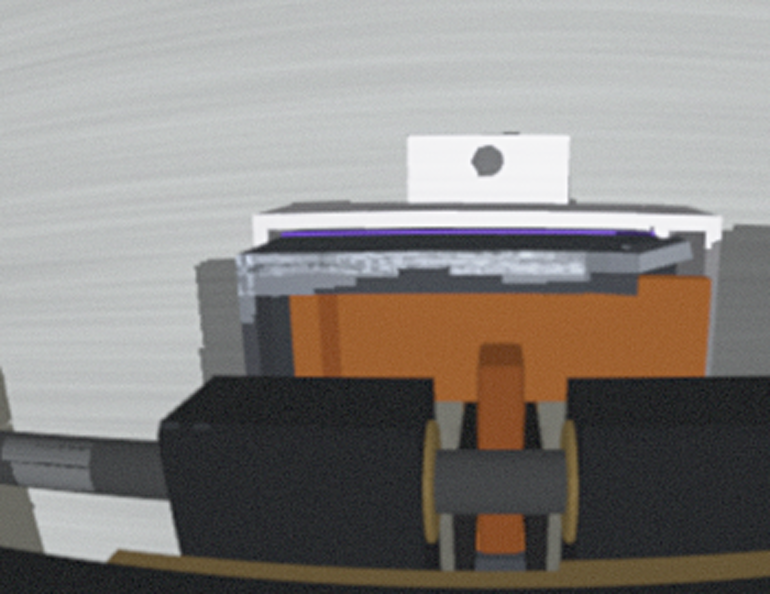

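```bash
for i in 1 2 3 4 5; do python3 -m creep '[{"ax":0,"ay":0,"az":0,"tx":0,"ty":-0.001,"tz":0,"fingers":0.005}]';done | grep -v eef
```

```text
time_s: 11.25
tcp_pos: [0.5417, -0.1393, 0.0697]
contact_force: [0.1, 5.7, 3.8]
gripper_width: 0.0098
time_s: 11.35
tcp_pos: [0.5418, -0.1404, 0.0697]
contact_force: [-0.2, 6.0, 3.8]
gripper_width: 0.0098
time_s: 11.45
tcp_pos: [0.5418, -0.1414, 0.0697]
contact_force: [0.4, 7.7, 5.7]
gripper_width: 0.0098
time_s: 11.55
tcp_pos: [0.542, -0.142, 0.0699]
contact_force: [-1.7, 13.3, 6.9]
gripper_width: 0.0097
time_s: 11.65
tcp_pos: [0.5421, -0.1425, 0.07]
contact_force: [-1.0, 14.0, 8.2]
gripper_width: 0.0098
```

```bash
for i in 1 2 3; do python3 -m creep '[{"ax":0,"ay":0,"az":0,"tx":0,"ty":-0.0005,"tz":0,"fingers":0.005}]';done | grep -v eef
```

```text
time_s: 11.75
tcp_pos: [0.542, -0.1428, 0.07]
contact_force: [-1.7, 13.0, 8.0]
gripper_width: 0.0094
time_s: 11.85
tcp_pos: [0.542, -0.1432, 0.07]
contact_force: [-1.4, 13.0, 8.0]
gripper_width: 0.0094
time_s: 11.95
tcp_pos: [0.5419, -0.1442, 0.07]
contact_force: [-0.9, 6.1, 5.4]
gripper_width: 0.01
```

```bash
for i in 1 2 3 4; do python3 -m creep '[{"ax":0,"ay":0,"az":0,"tx":0,"ty":-0.0005,"tz":0,"fingers":0.005}]';done | grep -v eef
```

```text
time_s: 12.05
tcp_pos: [0.5418, -0.1452, 0.0699]
contact_force: [-0.6, 4.5, 4.7]
gripper_width: 0.0099
time_s: 12.15
tcp_pos: [0.5418, -0.146, 0.0699]
contact_force: [-0.1, 2.4, 4.4]
gripper_width: 0.0096
time_s: 12.25
tcp_pos: [0.5415, -0.1473, 0.0697]
contact_force: [0.4, -3.9, 1.6]
gripper_width: 0.0096
time_s: 12.35
tcp_pos: [0.5406, -0.1479, 0.069]
contact_force: [-0.1, -0.3, -0.7]
gripper_width: 0.0095
```

```bash
for i in 1 2 3; do python3 -m creep '[{"ax":0,"ay":0,"az":0,"tx":0,"ty":-0.0004,"tz":0,"fingers":0.005}]';done | grep -v eef
```

```text
time_s: 12.45
tcp_pos: [0.5403, -0.148, 0.0687]
contact_force: [0.1, -0.1, -0.3]
gripper_width: 0.0095
time_s: 12.55
tcp_pos: [0.5404, -0.1483, 0.0687]
contact_force: [0.6, 1.8, -0.7]
gripper_width: 0.0097
time_s: 12.65
tcp_pos: [0.5405, -0.1484, 0.0688]
contact_force: [-0.4, 3.2, -0.6]
gripper_width: 0.0096
```

```bash
for i in 1 2 3; do python3 -m creep '[{"ax":0,"ay":0,"az":0,"tx":0,"ty":-0.0003,"tz":0,"fingers":0.005}]';done | grep -v eef;python3 snap.py wrist w10; python3 - <<'E'
from h import *
from plant import r
print(r.get_state()["contact_force"])
c=load("w10.npz");cv2.imwrite("pics/w10c.png",cv2.resize(c["pixels"][100:240,130:350],None,fx=3.6,fy=3.6,interpolation=cv2.INTER_CUBIC))
E
```

```text
time_s: 12.75
tcp_pos: [0.5405, -0.1485, 0.0688]
contact_force: [-0.1, 4.7, 0.4]
gripper_width: 0.0098
time_s: 12.85
tcp_pos: [0.5406, -0.1486, 0.0689]
contact_force: [-1.1, 6.4, -0.1]
gripper_width: 0.0103
time_s: 12.95
tcp_pos: [0.5406, -0.1486, 0.0689]
contact_force: [-0.1, 8.6, 0.3]
gripper_width: 0.0097
[-1.20666145  7.1163159  -0.45893295]
```

View pics/w10c.png

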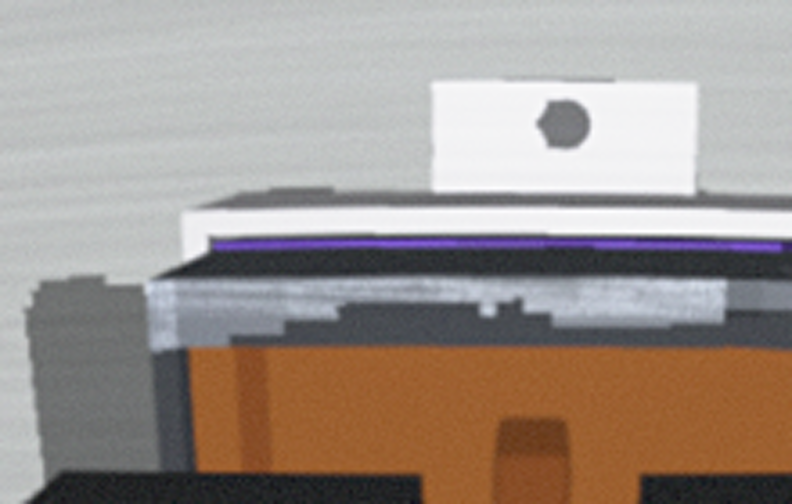

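Firm stop at 8.6 N, with the lid flush to the end stop and z back down. I ease off, release and lift.

```bash
python3 -m creep '[{"ax":0,"ay":0,"az":0,"tx":0,"ty":0.001,"tz":0,"fingers":0.005},{"ax":0,"ay":0,"az":0,"tx":0,"ty":0.001,"tz":0,"fingers":0.005}]';python3 -m creep '[{"ax":0,"ay":0,"az":0,"tx":0,"ty":0,"tz":0,"fingers":0.025},{"ax":0,"ay":0,"az":0,"tx":0,"ty":0,"tz":0,"fingers":0.025},{"ax":0,"ay":0,"az":0,"tx":0,"ty":0,"tz":0,"fingers":0.025},{"ax":0,"ay":0,"az":0,"tx":0,"ty":0,"tz":0,"fingers":0.025}]' ; python3 snap.py wrist w11
```

```text
time_s: 13.2
tcp_pos: [0.5407, -0.1485, 0.0691]
eef_rot: [-136.8, 90.0, -137.9]
contact_force: [-0.3, 2.3, -0.6]
gripper_width: 0.0098
time_s: 13.6
tcp_pos: [0.5408, -0.1487, 0.0692]
eef_rot: [-53.9, 90.0, -55.0]
contact_force: [-0.8, 0.3, -0.2]
gripper_width: 0.025
```

Released. Now I lift and move aside to inspect.

```bash
python3 -m creep '[{"ax":0,"ay":0,"az":0,"tx":-0.01,"ty":0,"tz":0,"fingers":0.025},{"ax":0,"ay":0,"az":0,"tx":-0.03,"ty":0,"tz":0,"fingers":0.025},{"ax":0,"ay":0,"az":0,"tx":-0.07,"ty":0,"tz":0,"fingers":0.025},{"ax":0,"ay":0,"az":0,"tx":-0.11,"ty":0,"tz":0.03,"fingers":0.025},{"ax":0,"ay":0,"az":0,"tx":-0.15,"ty":0,"tz":0.07,"fingers":0.025}]';python3 -m creep '[{"ax":0,"ay":0,"az":0,"tx":0,"ty":0,"tz":0.01,"fingers":0.025},{"ax":0,"ay":0,"az":0,"tx":0,"ty":0,"tz":0.01,"fingers":0.025},{"ax":0,"ay":0,"az":0,"tx":0,"ty":0,"tz":0.01,"fingers":0.025}]'; python3 snap.py wrist w12; python3 snap.py side s12; python3 - <<'E'
from h import *
from plant import r
print(r.get_state()["contact_force"])
c=load("w12.npz");cv2.imwrite("pics/w12c.png",cv2.resize(c["pixels"][60:240,190:370],None,fx=3.3,fy=3.3,interpolation=cv2.INTER_CUBIC))
c=load("s12.npz");cv2.imwrite("pics/s12c.png",cv2.resize(c["pixels"][120:330,220:470],None,fx=2.8,fy=2.8,interpolation=cv2.INTER_CUBIC))
E
```

```text
time_s: 14.15
tcp_pos: [0.6063, -0.15, 0.2186]
eef_rot: [-1.7, 89.8, -2.8]
contact_force: [1.8, -0.2, -0.3]
gripper_width: 0.025
time_s: 14.45
tcp_pos: [0.6151, -0.1499, 0.2138]
eef_rot: [169.7, 89.9, 168.6]
contact_force: [-1.4, 0.9, -0.7]
gripper_width: 0.0253
[-0.09871072 -0.26246112  0.38997715]
```

View pics/w12c.png

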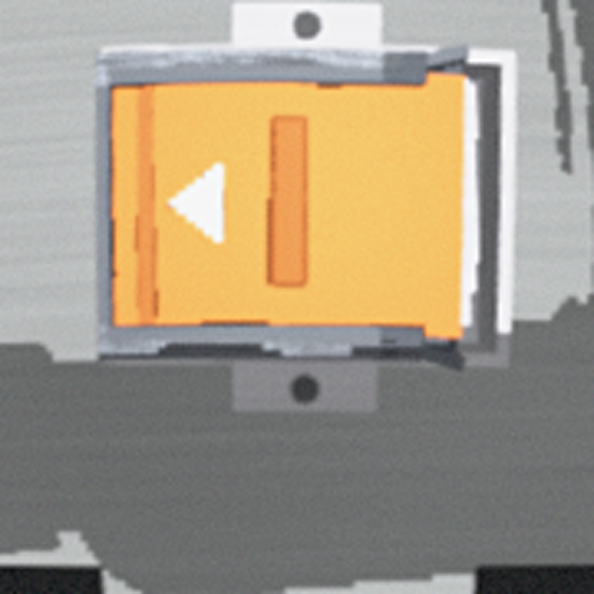

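View pics/s12c.png

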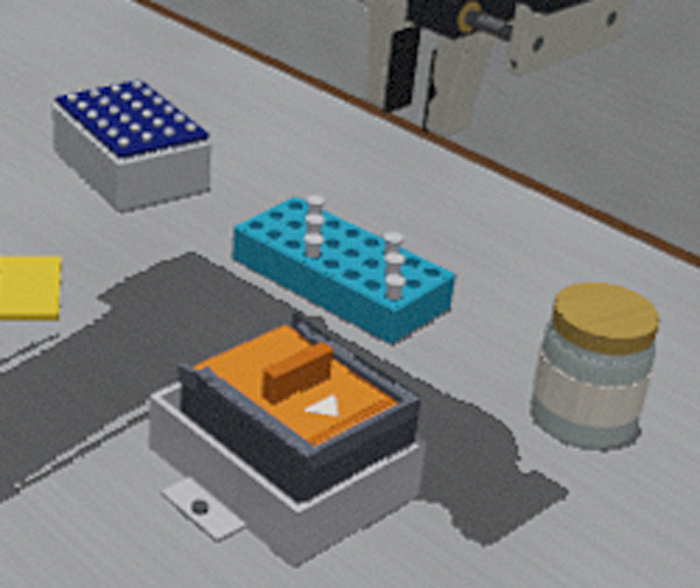

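```bash
python3 - <<'E'
from h import *
c=load("w12.npz")
P=lambda x,y,z:(wplane(c,190+x/3.3-.35,60+y/3.3-.35,z)*1000).round(1)
print("bar",P(289,202,.085)," lid lead",P(113,205,.065),"trail",P(463,205,.065),"stop top inner",P(111,205,.071), "outer",P(96,205,.071))
print("lid lead corners",P(113,90,.065),P(114,320,.065))
d0=load("side0.npz")["pixels"].astype(int);d1=load("s12.npz")["pixels"].astype(int)
for n,(a,b,e,f) in dict(tip=(235,145,300,195),rack=(300,185,385,242),jar=(408,220,458,282)).items():
    g=[cv2.cvtColor(i[b:f,a:e].astype(np.uint8),cv2.COLOR_BGR2GRAY).astype(np.float32) for i in(d0,d1)]
    print(n,cv2.phaseCorrelate(*g))
E
```

```text
bar [ 540.6 -147.9   85. ]  lid lead [ 539.2 -198.    65. ] trail [541.2 -98.3  65. ] stop top inner [ 539.3 -197.6   71. ] outer [ 539.1 -201.9   71. ]
lid lead corners [ 505.8 -197.2   65. ] [ 572.4 -199.    65. ]
tip ((-0.062394959311923515, 0.011335260051691165), 0.9659830096032884)
rack ((0.03560739659297951, -0.04116291672388783), 0.6992590351457949)
jar ((-0.08091954529914602, 0.05395880886673865), 0.9812431702017784)
```

Lid end at −198.0 and stop face at −197.6, so they coincide within measuring error. The bystanders haven't moved. Handing in.

```bash
python3 -c "
from plant import order;print(order.close_job())"
```

```text
the job is handed in; nothing more can be done
None
```

The tube box is closed: I slid the large amber lid in, arrow end first, until it snapped over the ridge and stopped against the end stop. I then let go and handed the job in at about 14.5 s. No verdict came back.

- **By feel:** The box slid about 7 mm forward until the rim braced it. The ridge gave at about 14 N, and the push then dropped and the lid settled down. I pressed it against the end stop up to 8.6 N, below the 18 N limit, and eased off before opening the fingers.
- **Last checks:**
  - **Lid:** its leading edge measures within 0.4 mm of the stop face, which is inside the camera's roughly 2 mm accuracy. It looks flat and straight in the grooves.
  - **Box:** it stands in its holder in the pictures; I did not measure its tilt.
  - **Surroundings:** the tube rack, jar and tip box moved less than 0.1 pixel in the side view. The gripper is clear of everything.
- **Disagreements:** Two did not line up exactly. The lid stopped about 1.5 mm sooner than I had predicted from where it first touched the ridge. Estimates of the box's angle from different edges differed by about 2°. Neither affected the fit. No check failed.

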